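# Open the two-key safety chest of enamel colours

## Task

Open the grey safety chest on the bead-maker's bench: press its two red keys down together, one fingertip on each, and keep both down while the damped lid rises slowly by itself. Only when the lid has come up to its stop, let go and leave the lid standing open and both keys sprung back out. Do not lift or push the lid with the robot, and leave the cup, jar, paddle and mandrel block where they are.

Things in the scene. Friction and masses are not known exactly. Their poses are not given: they have to be found in the camera images.
- chest: safety chest screwed to the bench: light grey, 300 mm wide (y), dark lock housing (flat top at 108 mm) along the robot's side from x = -28 to +40 mm, behind it a pale lid with clear window, back at x = +262. Side handles reach y = +-177. Origin: on the bench, straight below the middle between the keys; x from keys to the hinge at the back, y along the keys to the left one, z up
- key_left_top (a point): centre of the flat top of the left red key, round, 30 mm across; untouched it is 120 mm above the bench, 12 mm proud of the housing. Key centres are 64 mm apart (y = +-32 in the chest frame). Round each a steel bezel 38 mm across, 2 mm high; half-way between, a flush brass lock 18 mm across. The point moves down with the key
- key_right_top (a point): the same for the right red key, at y = -32 mm of the chest
- key_left (a joint): travel of the left key in m: 0 out, 0.007 fully in, straight down; the spring takes about 2 N to start and 5 N fully in, and brings the key back out. Past about 0.005 its latch bolt (a steel tongue over the lid's front edge) is drawn clear of the lid
- key_right (a joint): the same for the right key. Each bolt holds the lid alone, so the lid is free only while both keys are in
- lid (a joint): angle of the lid in rad: 0 shut, 0.30 at its stop (open, stays there). A spring raises it against a damper once both bolts are clear, in about 2 to 5 s; it is hinged at the back, so the front edge rises
- lid_front (a point): middle of the lid's front top edge, 43 mm behind the line of the keys; 98 mm above the bench when shut, about 160 mm at the stop, where it lies 10 mm further back
- mandrel_block_mid (a point): loose wooden block, 120 x 60 x 45 mm, with six thin upright steel mandrels carrying glass beads, up to 196 mm tall in all; stands beside the chest. Point at the centre of the wood
- tin_cup_mid (a point): loose dark red cup, 80 mm across, 85 mm tall, beside the chest. Point half-way up on its axis
- jar_mid (a point): loose beige jar with white cap, 58 mm across, 70 mm tall, in front of the chest. Point half-way up on its axis
- paddle_mid (a point): loose graphite paddle lying in front of the chest, 190 mm long, 50 mm wide, 20 mm high, black handle. Point at its middle, 10 mm up

How it is judged (in metres and radians):
On the way, in this order (a step that is already met when the one before it is completed fails the run):
1. both keys are pressed in together under the fingertips (value of joint each of key_left, key_right above 0.0045 m and contact force between the fingers and key_left above 0.5 N and contact force between the fingers and key_right above 0.5 N), for 0.2 s.
2. the lid has come up to its stop with both keys still held in under the fingertips (all of step 1 and value of joint lid above 0.27 rad), for 0.2 s.
At the end, for the whole second after the job is handed in: The lid stands at its stop (more than 0.27 rad of 0.30) and at rest, both keys are back out (less than 1.5 mm in), and cup, jar, paddle and mandrel block are within 20 mm of where they began (value of joint lid above 0.27 rad and velocity of joint lid between -0.02 and 0.02 rad/s and value of joint each of key_left, key_right below 0.0015 m and not (distance of any of mandrel_block_mid, tin_cup_mid, jar_mid, paddle_mid from where it was at the start of the episode above 0.02 m)); the robot touches nothing.
It fails at once if the robot lifts, pushes or leans on the lid (more than 1 N) (contact force between any of the fingers, the arm and lid above 1 N).
It fails at once if a bystander (cup, jar, paddle, mandrel block) is lifted, carried or knocked more than 20 mm from its place (distance of any of mandrel_block_mid, tin_cup_mid, jar_mid, paddle_mid from where it was at the start of the episode above 0.02 m).
It also fails if it takes over 35 s, if anything falls off the work surface, if the arm or the gripper's body presses on something with over 40 N, if the wrist force passes 120 N, or if a joint passes its speed limit or range.

## Robot

A 6-joint arm with a two-finger parallel gripper is mounted at the origin on the work surface. World frame = base frame: x ahead of the robot, y to its left, z up, the work surface at z = 0. Lengths are in mm, angles in rad, forces in N, time in s.
With the tool pointing down it reaches from about 275 to 875 mm from the base axis. Payload 12.5 kg.
Tool frame: the origin (TCP) lies at the very end of the fingers, on their centre line; the grasp point (between the pads) lies 19 mm behind it (tcp_to_grasp is the z of the grasp point in the tool frame, in mm); z points along the fingers, y is the direction in which the jaws open and shut (so a half turn about z gives the same grasp; the last joint's range is limited). The gripper opens to 85 mm and grips with 20 to 120 N. Pads are 22 mm wide; open, the fingers measure 114 mm over their backs; the gripper's body (76 mm by 85 mm) begins 54 mm behind the grasp point. The pads swing forward as they close: fully open they stand 13 mm farther back than shut.
Start: joints at [-1.201, 0.351, 1.652, -0, 1.139, -0.085], TCP at [241.621, -494.068, 231.29] pointing down, gripper open.
Joint ranges: [-2.75, 2.75], [-0.79, 2.1], [0.01, 2.65], [-1.57, 4.71], [0.07, 3.14], [-2.87, 2.87]. Speed limits (rad/s): [2.22, 2.22, 2.79, 3.14, 3.14, 3.14].

## Interface

Orientations are given as a rotation vector (axis times angle).
In Python, from cell import observe, get_image, camera_params, close_job, regions_of, landmark_of, tcp_to_grasp gives the robot as it stands.
- The arm moves only by the tool apply_moves, never from a script. Its argument "steps" is a list of rows, each an object with "gripper": the closure, from 0 (fully open) to 1 (shut); "linear": the shift along the tool's x, y, z in m, a list of three; "dr": the turn, a rotation vector about the tool's x, y, z in degrees, a list of three. A call has 1 to 20 rows; each row shifts and turns the pose as measured when the row begins, along the tool's axes as they then stand; what a row does not reach is not made up. A row lasts 1/12 s, in which the tool goes at most 41.7 mm and 7.16 degrees, less where a joint would pass 70% of its speed; a pose out of reach is approached as far as the arm can. A call with a gripper value outside its range is refused whole. The fingers move at their own pace and stop on an object; the grip force is fixed at half the most. Time passes only in rows, so rows that do not move let the fingers close. It gives the time, the measured TCP pose, the force and the opening at its end, in the units of the state.
- observe(): the state, without advancing time (a new reading comes with each control period).
- get_image(name): name is "side" or "top" or "wrist"; returns the picture (400x640x3 uint8, red, green, blue); there is no depth.
- camera_params(name): a dict with "intrinsics" (3x3 intrinsics, pixels), "dist" ([k1, k2, p1, p2, k3] as OpenCV has them; the pictures are not rectified), "origin" and "rotation" of the camera in the world. Camera axes: x right, y up, looking along -z (the intrinsics and any distortion apply to the point x, -y, -z); pixel columns grow to the right and rows downward; lengths in mm; the calibration is good to about 2 mm. A picture is of the moment at which its call begins: read the wrist's pose just before it. camera_params takes no time and is no camera call; for the wrist camera it gives the pose at the moment of the call.
- close_job(): hands the job in, once; it reports no verdict.
Trained networks look in the newest picture that a camera, given by its name, has taken for a name from the list of things; names that differ only in an ending like _2 or _b are one class to them, and where a whole thing is asked for, a point or a joint stands for the part that bears it (a point fixed in the world has none). Each returns a list of dicts, best first, with "p" (0 to 1); they miss things now and then, are a little off and sometimes report something else, mostly with a low value. They report only what shows in the picture. A call takes as long as a camera call.
- regions_of(camera, target): "pixels" (400x640 bool, what is visible of it).
- landmark_of(camera, target): "location" ([x, y, z] in mm, in the coordinates of the camera as it stood for that picture, good to about 4 mm: a listed point, or the origin of a listed thing).
The state is a dict: "time_s": time; "joint_positions": joint angles; "qd": joint speeds; "tau": joint torques, N m; "tcp_pos": TCP position; "tool_rot": TCP orientation; "force": force on the tool from outside, world axes, zero at the start; "wrist_torque": the same for the moment, N m; "width": finger opening in mm.
Only numpy, scipy, OpenCV 4.12 (cv2) and the standard library are available. Lean on these libraries where they do the work, as an engineer would, in place of code of your own. Each camera call takes 0.05 s, during which the arm holds its last target.

## Working session

There is one attempt and no reset: what is moved stays moved. The work goes in short steps, Python scripts to look and compute and a tool call to move; the robot and the scene stay as the last step left them, time stands still between calls to the robot, and variables do not carry over. Pictures are saved under pics/ and viewed, and the job is handed in when it is done.

Besides the shell and the picture viewer there is one more tool, called after "Request:" in YAML: its name, and indented under it one key for each argument. apply_moves: Moves the arm, as the interface text tells. Its arguments: {"type":"object","properties":{"steps":{"type":"array","items":{"type":"object","properties":{"gripper":{"type":"number"},"linear":{"type":"array","items":{"type":"number"}},"dr":{"type":"array","items":{"type":"number"}}}}}},"required":["steps"]}

```bash
mkdir -p pics; ls; python3 - <<'E'
from cell import *
import cv2
print(observe(), tcp_to_grasp)
for n in ("side","top","wrist"):
    im=get_image(n); cv2.imwrite(f"pics/{n}0.png",im[:,:,::-1])
    p=camera_params(n); print(n,p)
E
```

```text
pics
{'time_s': 0.0, 'joint_positions': array([-1.20059524e+00,  3.51218205e-01,  1.65243354e+00,  1.60465668e-05,
        1.13909842e+00, -8.46199379e-02]), 'qd': array([ 0.00033869,  0.00024363, -0.00167216, -0.00059529,  0.00223196,
       -0.00057654]), 'tau': array([-5.53412810e-04, -5.06106341e+01, -2.91402876e+01, -1.17583995e-04,
        4.57685877e-03, -1.01562790e-05]), 'tcp_pos': array([ 241.51116863, -493.76617951,  230.76470627]), 'tool_rot': array([-3.05959168e+00, -7.08020175e-01,  2.36000869e-04]), 'force': array([0.60016368, 0.97350213, 0.24247695]), 'wrist_torque': array([-0.00098693,  0.00781596, -0.04418634]), 'width': 85.37922673101181} -18.700000000000003
side {'intrinsics': array([[391.03587336,   0.        , 317.61094555],
       [  0.        , 391.03587336, 201.0565212 ],
       [  0.        ,   0.        ,   1.        ]]), 'dist': array([0.02450961, 0.        , 0.        , 0.        , 0.        ]), 'origin': array([146.13236896, 687.76037339, 750.29061553]), 'rotation': array([ 0.33737966, -1.07910554, -2.31193343])}
top {'intrinsics': array([[474.61718985,   0.        , 326.52311553],
       [  0.        , 474.61718985, 200.96778464],
       [  0.        ,   0.        ,   1.        ]]), 'dist': array([-0.06327101,  0.        ,  0.        ,  0.        ,  0.        ]), 'origin': array([ 314.34349979,   54.30006501, 1546.17331602]), 'rotation': array([ 0.12865517, -0.16098979, -1.57391935])}
wrist {'intrinsics': array([[309.06508405,   0.        , 317.07688319],
       [  0.        , 309.06508405, 193.8464538 ],
       [  0.        ,   0.        ,   1.        ]]), 'dist': array([0.01115791, 0.        , 0.        , 0.        , 0.        ]), 'origin': array([ 305.29902132, -462.29329243,  374.71807587]), 'rotation': array([-0.25055497,  0.15685649, -1.1076698 ])}
```

View pics/side0.png

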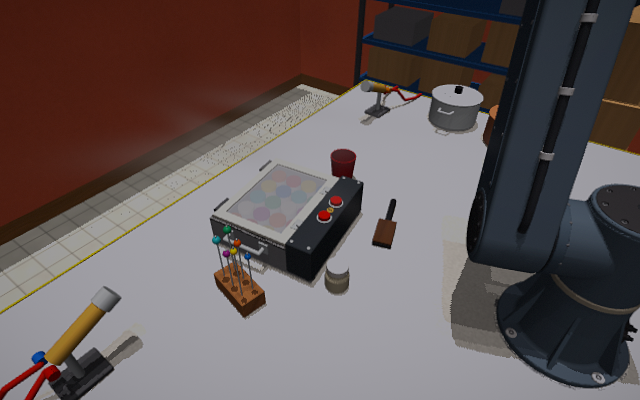

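View pics/top0.png

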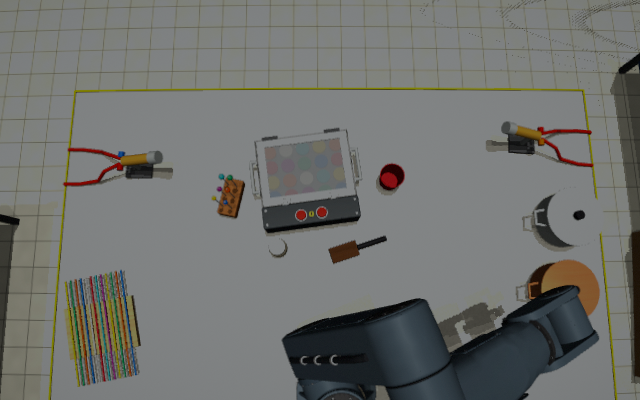

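```bash
cat > h.py <<'E'
from cell import *
import numpy as np, cv2
from scipy.spatial.transform import Rotation as R
def c2w(cam,p):
    c=camera_params(cam); return R.from_rotvec(c['rotation']).apply(p)+c['origin']
def ray(cam,uv,z):
    c=camera_params(cam)
    q=cv2.undistortPoints(np.array([[uv]],float),c['intrinsics'],c['dist'])[0,0]
    d=R.from_rotvec(c['rotation']).apply([q[0],-q[1],-1]); o=c['origin']
    return o+d*(z-o[2])/d[2]
def proj(cam,P):
    c=camera_params(cam); q=R.from_rotvec(c['rotation']).inv().apply(np.atleast_2d(P)-c['origin'])
    q=q*[1,-1,-1]
    return cv2.projectPoints(q,np.zeros(3),np.zeros(3),c['intrinsics'],c['dist'])[0][:,0]
E
python3 - <<'E'
from h import *
np.set_printoptions(precision=1,suppress=True)
for cam in ("side","top"):
    get_image(cam)
    for t in ("chest","key_left_top","key_right_top","lid_front","mandrel_block_mid","tin_cup_mid","jar_mid","paddle_mid"):
        for r in landmark_of(cam,t)[:2]:
            w=c2w(cam,r['location']); print(cam,t,round(r['p'],2),w,proj(cam,w)[0])
    for t in ("key_left","key_right"):
        for r in regions_of(cam,t)[:2]:
            m=r['pixels']; v,u=np.nonzero(m); print(cam,t,round(r['p'],2),m.sum(),u.mean(),v.mean(),ray(cam,(u.mean(),v.mean()),119))
E
```

```text
side key_left_top 0.55 [542.7 104.5 118.9] [323.3 212.9]
side key_right_top 0.66 [545.8  46.6 121. ] [335.6 199.4]
side lid_front 0.79 [585.5  78.9 101.7] [315.2 205.9]
side mandrel_block_mid 0.65 [613.3 337.1  18.9] [238.8 288. ]
side tin_cup_mid 0.72 [449.3 -78.7   6.4] [387.8 220.9]
side tin_cup_mid 0.66 [ 667.  -178.5   42.4] [342.4 166.9]
side jar_mid 0.95 [449.  181.3  37. ] [336.7 272.9]
side paddle_mid 0.88 [450.8 -79.3   7.4] [387.5 220.3]
side key_right 0.67 88 335.60227272727275 201.11363636363637 [543.3  50.1 119. ]
top chest 0.9 [542.5  71.9   1.8] [311.2 218.9]
top chest 0.44 [542.   39.6 117.9] [321.4 213.4]
top key_left_top 0.66 [540.1 102.9 118.3] [300.6 214.1]
top key_right_top 0.49 [541.6  39.2 121. ] [321.5 213.4]
top lid_front 0.6 [588.5  74.6  96.2] [309.9 199.8]
top tin_cup_mid 0.94 [ 668.6 -184.    42.5] [389.3 178.3]
top jar_mid 0.49 [451.1 178.5  30.8] [277.8 246.1]
top paddle_mid 0.63 [452.6 -80.8  11.6] [358.5 245.6]
top key_left 0.41 289 277.34602076124565 246.560553633218 [441.9 172.6 119. ]
top key_right 0.46 5892 304.59894772572983 168.16242362525458 [684.   90.4 119. ]
```

The pictures show the chest in the middle, with red keys at about (301,215) and (322,212) in top and (324,216) and (336,201) in side. The jar and paddle stand in front, the mandrel block is on the left and the cup on the right. Next I'll refine the keys by colour.

```bash
python3 - <<'E'
from h import *
np.set_printoptions(precision=1,suppress=True)
print(observe()['time_s'])
o=observe(); M=R.from_rotvec(o['tool_rot']).as_matrix(); print(M)
for cam in ("side","top"):
    im=cv2.imread(f"pics/{cam}0.png").astype(int); b,g,r=im[...,0],im[...,1],im[...,2]
    m=((r>120)&(g<75)&(b<75)).astype(np.uint8)
    n,l,s,c=cv2.connectedComponentsWithStats(m)
    for i in range(1,n):
        if s[i,4]>25 and 280<c[i][0]<400: print(cam,s[i],c[i],ray(cam,c[i],120), ray(cam,c[i],116))
for P in ([540,104,120],[543,40,120]): print(P,proj("side",P),proj("top",P))
a=cv2.imread("pics/top0.png")[120:270,190:410]; b=cv2.imread("pics/side0.png")[140:300,200:400]
cv2.imwrite("pics/tz.png",cv2.resize(a,None,fx=3.6,fy=3.6,interpolation=2)); cv2.imwrite("pics/sz.png",cv2.resize(b,None,fx=3.7,fy=3.7,interpolation=2))
E
```

```text
1.25
[[ 0.9  0.4  0. ]
 [ 0.4 -0.9  0. ]
 [ 0.  -0.  -1. ]]
side [330 196  12   8  69] [335.5 199.3] [546.9  45.4 120. ] [549.4  41.4 116. ]
side [318 210  12   9  78] [323.7 214.3] [538.4 109.2 120. ] [540.9 105.5 116. ]
top [381 173  16  14 156] [389.1 179.5] [ 646.5 -171.   120. ] [ 647.4 -171.6  116. ]
top [318 208   9   8  57] [321.5 211.4] [547.9  39.2 120. ] [548.5  39.2 116. ]
top [297 211   8   8  56] [300.5 214.3] [539.4 103.1 120. ] [540.  103.2 116. ]
[540, 104, 120] [[324.4 212.9]] [[300.2 214.1]]
[543, 40, 120] [[338.  198.8]] [[321.2 213. ]]
```

View pics/tz.png

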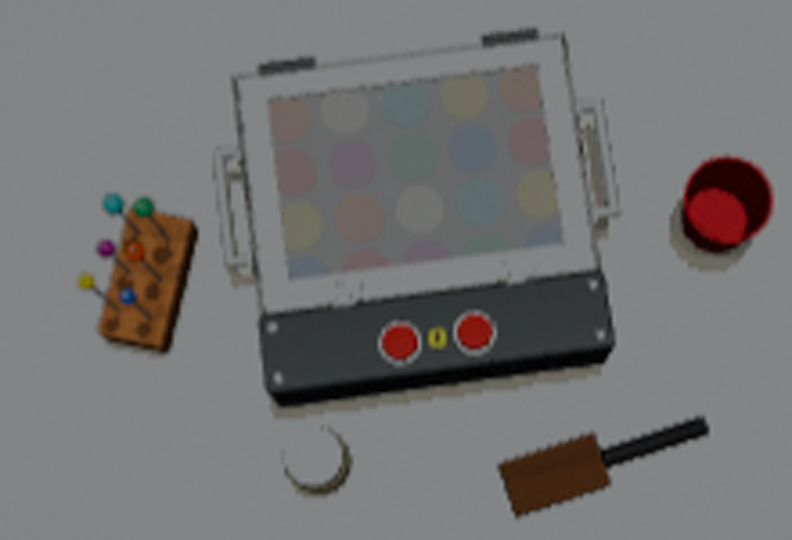

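View pics/sz.png

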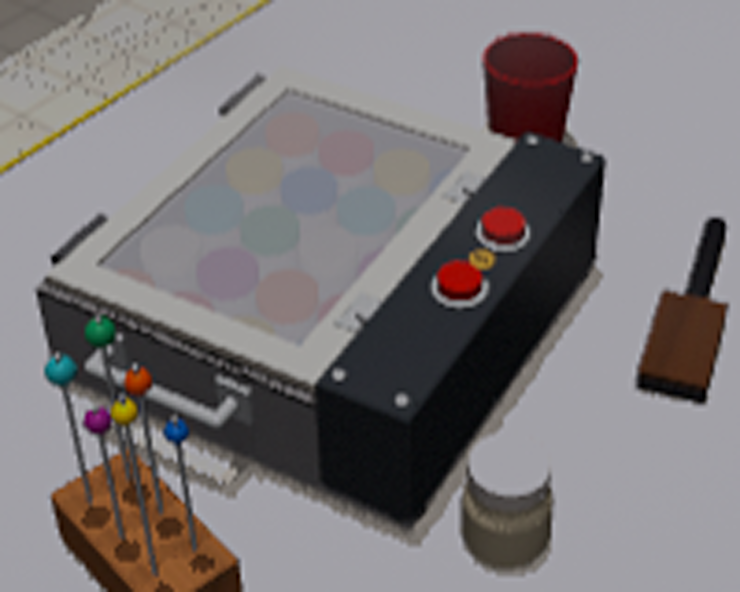

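Request:
apply_moves:
  steps:
    - {"gripper": 0.41,"linear": [0,0,-0.03],"dr": [0,0,6.2]}
    - {"gripper": 0.41,"linear": [0,0,-0.03],"dr": [0,0,6.2]}
    - {"gripper": 0.41,"linear": [0,0,-0.03],"dr": [0,0,6.2]}

```text
time_s: 1.5
tcp_pos: [240.6, -491.6, 317.6]
tool_rot: [-3.123, -0.19, 0.006]
force: [-0.0, -0.5, -0.3]
width: 51.9
```

```bash
cat >> h.py <<'E'
def delta(P,yaw):
    o=observe(); M=R.from_rotvec(o['tool_rot']).as_matrix()
    y=np.radians(yaw); T=np.array([[np.cos(y),np.sin(y),0],[np.sin(y),-np.cos(y),0],[0,0,-1.]]).T
    # columns: x=(c,s,0), y=(s,-c,0), z=(0,0,-1)
    print('t',o['time_s'],'tcp',o['tcp_pos'].round(1),'w',round(o['width'],1),'F',o['force'].round(2),'tool y',M[:,1].round(4))
    print('lin',(M.T@(np.array(P)-o['tcp_pos'])).round(1),'dr',np.degrees(R.from_matrix(M.T@T).as_rotvec()).round(2))
E
python3 -c "
from h import *
delta([543.3,72.5,300],7.6)"
```

```text
t 1.5 tcp [ 240.6 -491.6  317.6] w 51.9 F [-0.01 -0.45 -0.33] tool y [ 0.1215 -0.9925 -0.0125]
lin [ 369.  -522.9   22.9] dr [-0.72  0.18 -0.62]
```

Request:
apply_moves:
  steps:
    - {"gripper": 0.43,"linear": [0.022,-0.034,0.001],"dr": [-0.7,0.2,0.6]}
    - {"gripper": 0.43,"linear": [0.022,-0.034,0.001],"dr": [0,0,0]}
    - {"gripper": 0.43,"linear": [0.022,-0.034,0.001],"dr": [0,0,0]}
    - {"gripper": 0.43,"linear": [0.022,-0.034,0.001],"dr": [0,0,0]}
    - {"gripper": 0.43,"linear": [0.022,-0.034,0.001],"dr": [0,0,0]}
    - {"gripper": 0.43,"linear": [0.022,-0.034,0.001],"dr": [0,0,0]}
    - {"gripper": 0.43,"linear": [0.022,-0.034,0.001],"dr": [0,0,0]}
    - {"gripper": 0.43,"linear": [0.022,-0.034,0.001],"dr": [0,0,0]}
    - {"gripper": 0.43,"linear": [0.022,-0.034,0.001],"dr": [0,0,0]}
    - {"gripper": 0.43,"linear": [0.022,-0.034,0.001],"dr": [0,0,0]}
    - {"gripper": 0.43,"linear": [0.022,-0.034,0.001],"dr": [0,0,0]}
    - {"gripper": 0.43,"linear": [0.022,-0.034,0.001],"dr": [0,0,0]}

```text
time_s: 2.5
tcp_pos: [465.3, -52.3, 311.0]
tool_rot: [3.122, 0.142, 0.016]
force: [1.0, -0.9, 0.7]
width: 48.4
```

```bash
python3 -c "
from h import *
delta([543.3,72.5,300],7.6)"
```

```text
t 2.5 tcp [465.3 -52.3 311. ] w 48.4 F [ 0.98 -0.93  0.69] tool y [ 0.0909 -0.9957  0.017 ]
lin [  88.9 -117.4    9.9] dr [ 0.99 -0.53 -2.38]
```

Request:
apply_moves:
  steps:
    - {"gripper": 0.42,"linear": [0.022,-0.029,0.0],"dr": [1.0,-0.5,-2.4]}
    - {"gripper": 0.42,"linear": [0.022,-0.029,0.0],"dr": [0,0,0]}
    - {"gripper": 0.42,"linear": [0.022,-0.029,0.0],"dr": [0,0,0]}
    - {"gripper": 0.42,"linear": [0.022,-0.029,0.0],"dr": [0,0,0]}
    - {"gripper": 0.42,"linear": [0,0,0.0],"dr": [0,0,0]}

```text
time_s: 2.92
tcp_pos: [542.0, 87.0, 310.7]
tool_rot: [-3.132, -0.22, -0.002]
force: [-0.1, -0.1, -0.1]
width: 49.7
```

```bash
python3 - <<'E'
from h import *
np.set_printoptions(precision=1,suppress=True)
delta([543.3,72.5,300],7.6)
for cam in ("wrist",):
    im=get_image(cam); cv2.imwrite("pics/w1.png",im[:,:,::-1])
    im=im.astype(int); r,g,b=im[...,0],im[...,1],im[...,2]
    m=((r>120)&(g<75)&(b<75)).astype(np.uint8)
    n,l,s,c=cv2.connectedComponentsWithStats(m)
    for i in range(1,n):
        if s[i,4]>60: print(cam,s[i],c[i],ray(cam,c[i],120))
    for t in ("key_left_top","key_right_top","lid_front"):
        for q in landmark_of(cam,t)[:2]:
            w=c2w(cam,q['location']); print(t,round(q['p'],2),w,proj(cam,w)[0])
E
```

```text
t 2.9167 tcp [542.   87.  310.7] w 49.7 F [-0.1 -0.1 -0.1] tool y [ 0.1 -1.  -0. ]
lin [-0.8 14.5 10.7] dr [-0.1 -0.1  0.5]
wrist [132  36  11  13  70] [137.3  41.9] [644.7 278.8 120. ]
wrist [538  50  74  74 612] [565.3  86.5] [ 663.8 -151.3  120. ]
wrist [ 53  61  18  18 213] [62.4 69.4] [608.4 353.  120. ]
wrist [131  67  17  15  98] [138.3  74.9] [614.2 278.5 120. ]
wrist [124  98  18  13  91] [133.7 104.6] [584.4 283.8 120. ]
wrist [291 159  23  10 128] [302.5 163. ] [548.5 103.1 120. ]
wrist [348 160  25  25 480] [360.2 171.3] [548.2  38.8 120. ]
key_left_top 0.72 [538.2 102.3 123.2] [300.3 172. ]
key_right_top 0.79 [545.6  40.  123.2] [356.7 172.7]
lid_front 0.87 [585.3  74.6 103.7] [329.6 130.1]
```

View pics/w1.png

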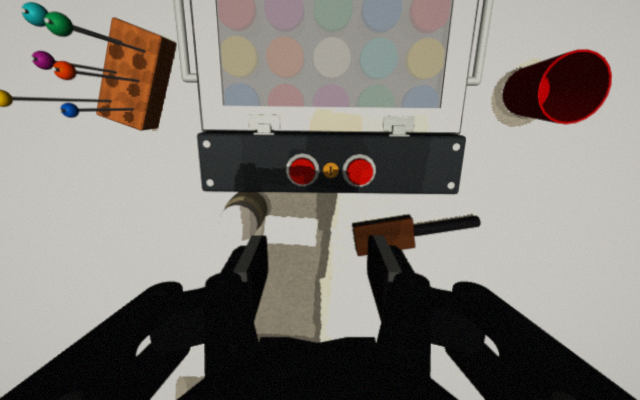

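Wrist view: the keys are at about (302,171) and (360,171), level with the jaws, and the fingertips are at about (255,240) and (378,240). The left key is partly in shadow, so I'll segment it by hue.

```bash
python3 - <<'E'
from h import *
np.set_printoptions(precision=1,suppress=True)
im=cv2.imread("pics/w1.png"); h=cv2.cvtColor(im,cv2.COLOR_BGR2HSV)
m=(((h[...,0]<6)|(h[...,0]>174))&(h[...,1]>170)&(h[...,2]>60)).astype(np.uint8); m[:140]=0;m[200:]=0
n,l,s,c=cv2.connectedComponentsWithStats(m); K=[]
for i in range(1,n):
    if s[i,4]>60:
        u,v,w,hh=s[i,:4]; cc=(u+(w-1)/2,v+(hh-1)/2); print(s[i],c[i],ray("wrist",c[i],119)); K.append(ray("wrist",c[i],119))
d=K[0]-K[1]; print((K[0]+K[1])/2,np.linalg.norm(d),np.degrees(np.arctan2(-d[0],d[1])))
# housing corners
screws=[(206,144),(210,183),(458,144),(451,185)]
S=[ray("wrist",p,108) for p in screws]; print(np.array(S)); 
for a,b in((0,2),(1,3)):
    e=S[a]-S[b]; print(np.degrees(np.arctan2(-e[0],e[1])),(S[a]+S[b])/2)
o=observe();M=R.from_rotvec(o['tool_rot']);print(proj("wrist",[o['tcp_pos']+M.apply([x,y,z]) for x,y,z in((0,0,0),(0,25,0),(0,39,0),(0,-25,0),(0,-39,0),(0,25,-6))]))
E
```

```text
[290 158  25  26 517] [301.9 170.7] [538.5  99.3 119. ]
[347 159  26  26 523] [359.4 171.4] [546.4  36.1 119. ]
[542.5  67.7 119. ] 63.69949781856225 7.16488536953507
[[551.6 209.1 108. ]
 [507.3 202.8 108. ]
 [590.  -69.  108. ]
 [543.1 -73.4 108. ]]
7.867134147402524 [570.8  70.  108. ]
7.386937288227617 [525.2  64.7 108. ]
[[318.2 249.4]
 [367.2 249.4]
 [394.6 249.5]
 [269.2 249.4]
 [241.8 249.4]
 [369.1 254.9]]
```

```bash
cat >> h.py <<'E'
def keys(fn=None,z=119):
    p=camera_params("wrist"); o=observe(); im=get_image("wrist")[:,:,::-1].copy(); p2=camera_params("wrist")
    print("cam drift",(p2['origin']-p['origin']).round(2))
    if fn: cv2.imwrite(fn,im)
    h=cv2.cvtColor(im,cv2.COLOR_BGR2HSV)
    m=(((h[...,0]<6)|(h[...,0]>174))&(h[...,1]>170)&(h[...,2]>60)).astype(np.uint8)
    n,l,s,c=cv2.connectedComponentsWithStats(m); K=[]
    for i in range(1,n):
        if s[i,4]>60:
            w=ray("wrist",c[i],z)
            if 500<w[0]<590 and 10<w[1]<130: print(s[i],c[i].round(1),w.round(1)); K.append(w)
    if len(K)==2:
        if K[0][1]<K[1][1]: K=K[::-1]
        d=K[0]-K[1]; print('mid',((K[0]+K[1])/2).round(1),np.linalg.norm(d).round(1),np.degrees(np.arctan2(-d[0],d[1])).round(2))
E
python3 -c "
from h import *
keys('pics/w2.png'); delta([542.5,70,200],7.5)"
```

```text
cam drift [-0.05 -0.39  0.19]
[285 155  25  27 520] [297.  168.1] [540.7 104.6 119. ]
[342 156  26  26 528] [354.7 168.5] [549.   41.5 119. ]
mid [544.9  73.  119. ] 63.7 7.47
t 3.1667 tcp [539.9  81.5 311.2] w 49.3 F [-0.23  0.03  0.96] tool y [ 1.357e-01 -9.908e-01 -4.000e-04]
lin [  0.9  11.8 111.2] dr [-0.03 -0.05  0.3 ]
```

Request:
apply_moves:
  steps:
    - {"gripper": 0.42,"linear": [0.003,0.0094,0.02],"dr": [0,0,0.3]}
    - {"gripper": 0.42,"linear": [0,0,0.03],"dr": [0,0,0]}
    - {"gripper": 0.42,"linear": [0,0,0.03],"dr": [0,0,0]}
    - {"gripper": 0.42,"linear": [0,0,0.03],"dr": [0,0,0]}
    - {"gripper": 0.42,"linear": [0,0,0.01],"dr": [0,0,0]}
    - {"gripper": 0.42,"linear": [0,0,0.0],"dr": [0,0,0]}
    - {"gripper": 0.42,"linear": [0,0,0.0],"dr": [0,0,0]}

```text
time_s: 3.75
tcp_pos: [544.4, 64.6, 192.0]
tool_rot: [3.136, 0.189, 0.014]
force: [-0.3, 0.2, 0.4]
width: 49.5
```

```bash
python3 -c "
from h import *
keys('pics/w3.png'); delta([544.3,72.7,130],7.5)"
```

```text
cam drift [0.14 0.07 0.52]
[ 244  184   39   41 1207] [262.7 204.2] [540.9 105.1 119. ]
[ 330  184   40   40 1207] [349.3 203.2] [549.4  41.8 119. ]
mid [545.2  73.5 119. ] 63.9 7.62
t 3.8 tcp [544.7  64.7 192.4] w 49.4 F [-0.49  0.46  0.79] tool y [ 1.200e-01 -9.928e-01  9.000e-04]
lin [-0.  -8.1 62.4] dr [ 0.06 -0.55 -0.61]
```

View pics/w3.png

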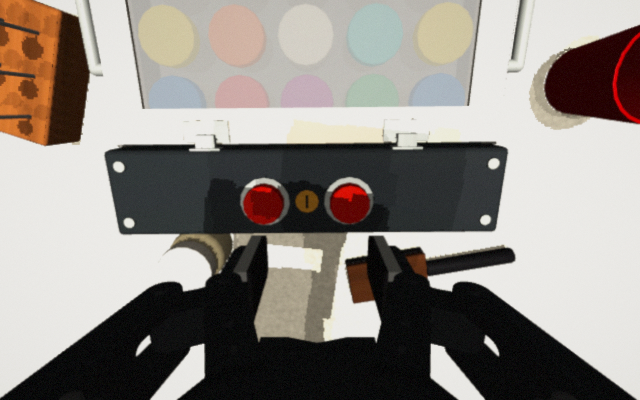

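The keys at (263,204) and (349,203) give a midpoint of (545.2,73.5). That fits the first wrist fix, and the 63.9 mm spacing fits the nominal 64 mm.

Request:
apply_moves:
  steps:
    - {"gripper": 0.42,"linear": [0.0005,-0.0084,0.01],"dr": [0,-0.5,-0.6]}
    - {"gripper": 0.42,"linear": [0,0,0.02],"dr": [0,0,0]}
    - {"gripper": 0.42,"linear": [0,0,0.02],"dr": [0,0,0]}
    - {"gripper": 0.42,"linear": [0,0,0.0],"dr": [0,0,0]}
    - {"gripper": 0.42,"linear": [0,0,0.0],"dr": [0,0,0]}

```text
time_s: 4.22
tcp_pos: [548.3, 75.0, 147.1]
tool_rot: [3.134, 0.208, 0.018]
force: [0.5, 0.5, -0.1]
width: 49.3
```

```bash
python3 -c "
from h import *
keys('pics/w4.png'); delta([545,73.2,125],7.5)
cv2.imwrite('pics/s4.png',cv2.resize(get_image('side')[140:300,200:400,::-1],None,fx=3.7,fy=3.7,interpolation=2))"
```

```text
cam drift [-0.1  -0.02  0.  ]
[ 243  209   49   50 1486] [269.4 230.4] [543.3 103.7 119. ]
[ 349  209   49   49 1407] [371.3 229.5] [551.9  43.3 119. ]
mid [547.6  73.5 119. ] 61.0 8.15
t 4.2667 tcp [548.1  75.  147.1] w 49.5 F [-0.56 -0.15 -0.66] tool y [ 0.1322 -0.9912  0.0017]
lin [-3.6  1.4 22.1] dr [ 0.1  -0.65  0.1 ]
```

View pics/w4.png

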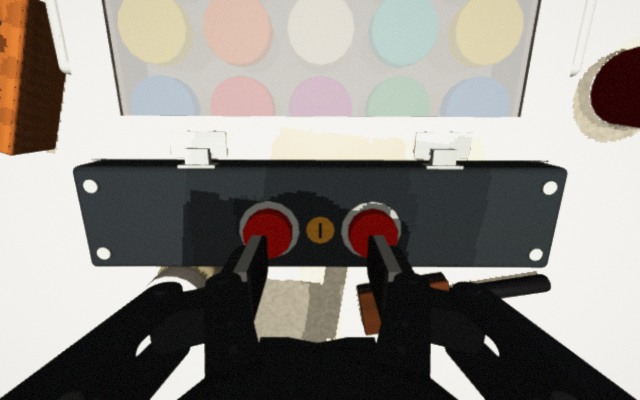

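View pics/s4.png

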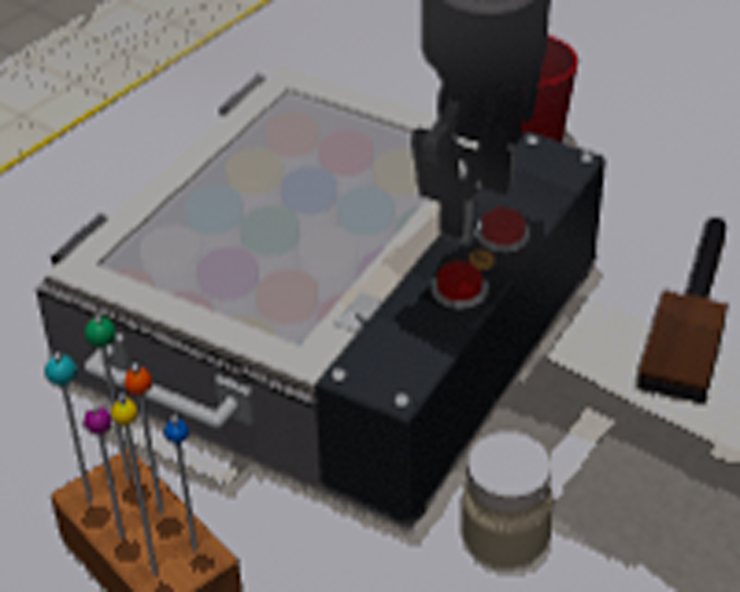

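Request:
apply_moves:
  steps:
    - {"gripper": 0.42,"linear": [-0.0036,0.0014,0.005],"dr": [0,-0.6,0]}
    - {"gripper": 0.42,"linear": [0,0,0.012],"dr": [0,0,0]}
    - {"gripper": 0.42,"linear": [0,0,0.0],"dr": [0,0,0]}
    - {"gripper": 0.42,"linear": [0,0,0.0],"dr": [0,0,0]}

```text
time_s: 4.65
tcp_pos: [546.0, 73.1, 131.7]
tool_rot: [3.133, 0.208, 0.008]
force: [0.1, 0.2, 0.3]
width: 49.1
```

```bash
python3 -c "
from h import *
delta([545,73.2,125],7.5)
o=observe();M=R.from_rotvec(o['tool_rot']);P=[o['tcp_pos']+M.apply([x,y,-5]) for x,y in((11,-25),(11,-39),(-11,-25),(-11,-39))]
q=(proj('side',P)-[200,140])*3.7;print(q)
cv2.imwrite('pics/w5.png',get_image('wrist')[:,:,::-1])
cv2.imwrite('pics/s5.png',cv2.resize(get_image('side')[140:300,200:400,::-1],None,fx=3.7,fy=3.7,interpolation=2))"
```

```text
t 4.65 tcp [546.   73.1 131.7] w 49.1 F [0.11 0.22 0.31] tool y [ 0.1324 -0.9912  0.0022]
lin [-1.1 -0.3  6.7] dr [ 0.13 -0.28  0.11]
[[447.66756325 238.47593838]
 [437.54829473 250.90258068]
 [477.78492812 249.25962365]
 [467.8881919  261.90091855]]
```

View pics/w5.png

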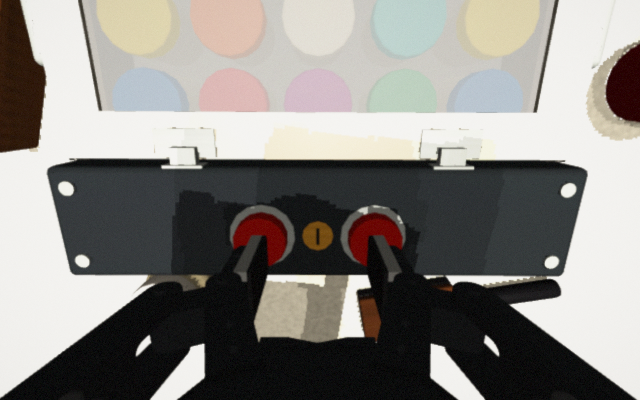

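View pics/s5.png

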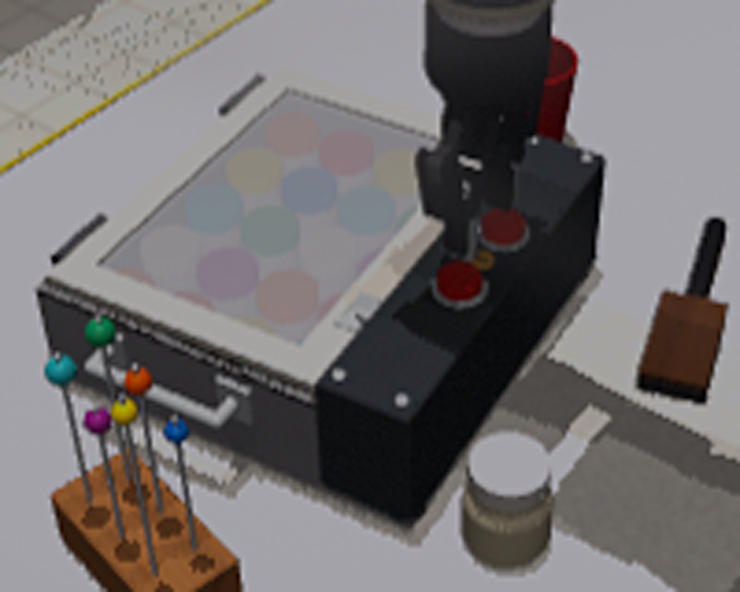

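Request:
apply_moves:
  steps:
    - {"gripper": 0.42,"linear": [-0.001,0,0.004],"dr": [0,0,0]}
    - {"gripper": 0.42,"linear": [0,0,0.004],"dr": [0,0,0]}
    - {"gripper": 0.42,"linear": [0,0,0],"dr": [0,0,0]}

```text
time_s: 5.0
tcp_pos: [545.1, 72.9, 123.5]
tool_rot: [3.133, 0.208, 0.009]
force: [-0.0, -0.8, 0.7]
width: 49.5
```

Request:
apply_moves:
  steps:
    - {"gripper": 0.42,"linear": [0,0,0.003],"dr": [0,0,0]}
    - {"gripper": 0.42,"linear": [0,0,0.002],"dr": [0,0,0]}

```text
time_s: 5.17
tcp_pos: [545.3, 72.9, 118.2]
tool_rot: [3.133, 0.208, 0.009]
force: [0.2, -0.5, -1.1]
width: 49.5
```

Request:
apply_moves:
  steps:
    - {"gripper": 0.42,"linear": [0,0,0.003],"dr": [0,0,0]}

```text
time_s: 5.25
tcp_pos: [545.4, 72.9, 115.3]
tool_rot: [3.133, 0.208, 0.01]
force: [-1.0, 0.2, 6.4]
width: 49.8
```

Request:
apply_moves:
  steps:
    - {"gripper": 0.42,"linear": [0,0,0.003],"dr": [0,0,0]}
    - {"gripper": 0.42,"linear": [0,0,0.002],"dr": [0,0,0]}

```text
time_s: 5.42
tcp_pos: [545.5, 72.9, 110.7]
tool_rot: [3.133, 0.208, 0.01]
force: [-3.8, -0.2, 9.3]
width: 49.4
```

Request:
apply_moves:
  steps:
    - {"gripper": 0.42,"linear": [0,0,0.001],"dr": [0,0,0]}

```text
time_s: 5.5
tcp_pos: [545.5, 73.0, 110.0]
tool_rot: [3.133, 0.208, 0.01]
force: [-6.7, -1.0, 16.9]
width: 49.1
```

Request:
apply_moves:
  steps:
    - {"gripper": 0.42,"linear": [-0.0005,0,0.0005],"dr": [0,0,0]}
    - {"gripper": 0.42,"linear": [0,0,0],"dr": [0,0,0]}
    - {"gripper": 0.42,"linear": [0,0,0],"dr": [0,0,0]}

```text
time_s: 5.75
tcp_pos: [545.5, 72.9, 111.3]
tool_rot: [3.133, 0.208, 0.012]
force: [-3.2, -0.7, 8.9]
width: 49.7
```

```bash
python3 -c "
from h import *
cv2.imwrite('pics/s6.png',cv2.resize(get_image('side')[140:300,200:400,::-1],None,fx=3.7,fy=3.7,interpolation=2))
cv2.imwrite('pics/w6.png',get_image('wrist')[:,:,::-1])
delta([545,73.2,109],7.5)"
```

```text
t 5.85 tcp [545.5  72.9 111.3] w 49.5 F [-3.67  0.04 10.06] tool y [ 0.1325 -0.9912  0.0025]
lin [-0.4 -0.3  2.3] dr [ 0.14 -0.43  0.11]
```

View pics/s6.png

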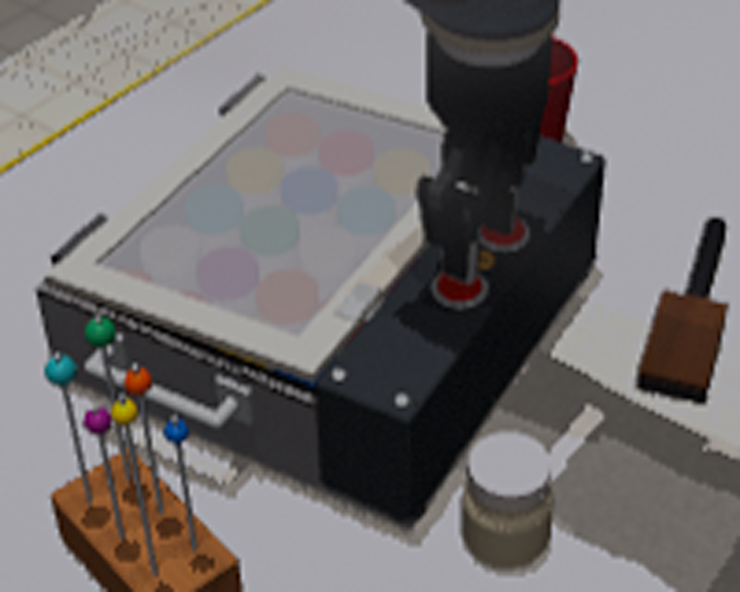

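View pics/w6.png

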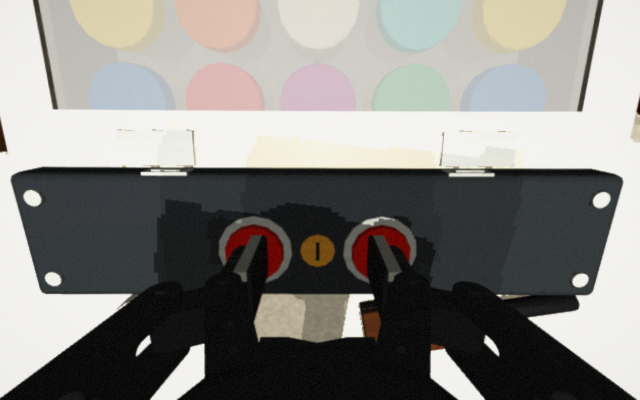

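Both keys are in and the bolts are drawn; a gap is already opening under the lid front. I'll hold with a small downward bias.

Request:
apply_moves:
  steps:
    - {"gripper": 0.42,"linear": [0,0,0.001],"dr": [0,0,0]}
    - {"gripper": 0.42,"linear": [0,0,0.0007],"dr": [0,0,0]}
    - {"gripper": 0.42,"linear": [0,0,0.0007],"dr": [0,0,0]}
    - {"gripper": 0.42,"linear": [0,0,0.0007],"dr": [0,0,0]}

```text
time_s: 6.18
tcp_pos: [545.5, 72.9, 110.3]
tool_rot: [3.132, 0.209, 0.012]
force: [-3.2, -1.5, 10.3]
width: 49.5
```

Request:
apply_moves:
  steps:
    - {"gripper": 0.42,"linear": [0,0,0.0007],"dr": [0,0,0]}
    - {"gripper": 0.42,"linear": [0,0,0.0007],"dr": [0,0,0]}
    - {"gripper": 0.42,"linear": [0,0,0.0007],"dr": [0,0,0]}
    - {"gripper": 0.42,"linear": [0,0,0.0007],"dr": [0,0,0]}

```text
time_s: 6.52
tcp_pos: [545.5, 72.9, 110.1]
tool_rot: [3.132, 0.209, 0.013]
force: [-5.1, -0.6, 12.1]
width: 49.6
```

Request:
apply_moves:
  steps:
    - {"gripper": 0.42,"linear": [0,0,0.0008],"dr": [0,0,0]}
    - {"gripper": 0.42,"linear": [0,0,0.0008],"dr": [0,0,0]}
    - {"gripper": 0.42,"linear": [0,0,0.0008],"dr": [0,0,0]}
    - {"gripper": 0.42,"linear": [0,0,0.0008],"dr": [0,0,0]}
    - {"gripper": 0.42,"linear": [0,0,0.0008],"dr": [0,0,0]}
    - {"gripper": 0.42,"linear": [0,0,0.0008],"dr": [0,0,0]}

```text
time_s: 7.02
tcp_pos: [545.5, 72.9, 110.1]
tool_rot: [3.132, 0.209, 0.014]
force: [-5.5, -0.6, 13.4]
width: 49.7
```

```bash
python3 -c "
from h import *
cv2.imwrite('pics/s7.png',cv2.resize(get_image('side')[120:300,180:400,::-1],None,fx=3.3,fy=3.3,interpolation=2))
delta([545,73.2,109],7.5)"
```

```text
t 7.0667 tcp [545.5  72.9 110.1] w 49.5 F [-5.56 -0.71 12.22] tool y [ 0.1326 -0.9912  0.0029]
lin [-0.5 -0.3  1.1] dr [ 0.17 -0.5   0.12]
```

View pics/s7.png

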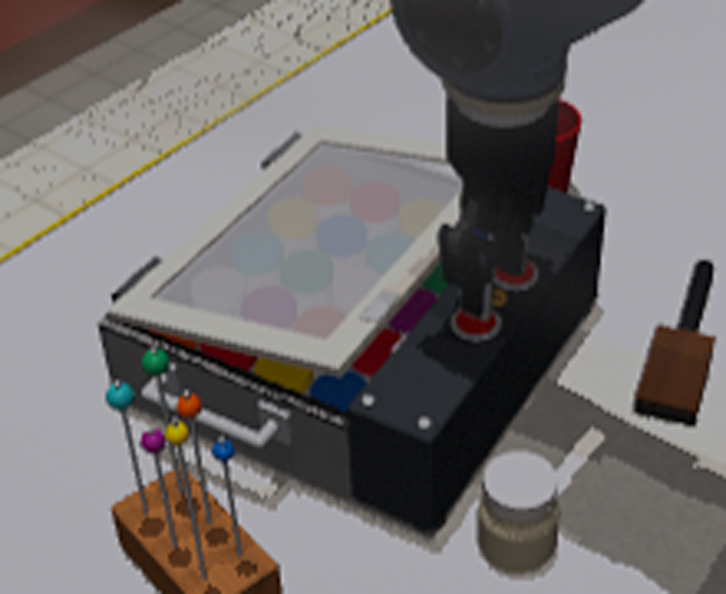

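The lid is rising well clear of the gripper, so I'll keep holding.

Request:
apply_moves:
  steps:
    - {"gripper": 0.42,"linear": [0,0,0.0008],"dr": [0,0,0]}
    - {"gripper": 0.42,"linear": [0,0,0.0008],"dr": [0,0,0]}
    - {"gripper": 0.42,"linear": [0,0,0.0008],"dr": [0,0,0]}
    - {"gripper": 0.42,"linear": [0,0,0.0008],"dr": [0,0,0]}
    - {"gripper": 0.42,"linear": [0,0,0.0008],"dr": [0,0,0]}
    - {"gripper": 0.42,"linear": [0,0,0.0008],"dr": [0,0,0]}
    - {"gripper": 0.42,"linear": [0,0,0.0008],"dr": [0,0,0]}
    - {"gripper": 0.42,"linear": [0,0,0.0008],"dr": [0,0,0]}
    - {"gripper": 0.42,"linear": [0,0,0.0008],"dr": [0,0,0]}
    - {"gripper": 0.42,"linear": [0,0,0.0008],"dr": [0,0,0]}
    - {"gripper": 0.42,"linear": [0,0,0.0008],"dr": [0,0,0]}
    - {"gripper": 0.42,"linear": [0,0,0.0008],"dr": [0,0,0]}
    - {"gripper": 0.42,"linear": [0,0,0.0008],"dr": [0,0,0]}
    - {"gripper": 0.42,"linear": [0,0,0.0008],"dr": [0,0,0]}
    - {"gripper": 0.42,"linear": [0,0,0.0008],"dr": [0,0,0]}
    - {"gripper": 0.42,"linear": [0,0,0.0008],"dr": [0,0,0]}

```text
time_s: 8.4
tcp_pos: [545.5, 72.9, 110.1]
tool_rot: [3.132, 0.209, 0.017]
force: [-4.2, -0.6, 13.4]
width: 49.7
```

Request:
apply_moves:
  steps:
    - {"gripper": 0.42,"linear": [0,0,0.0008],"dr": [0,0,0]}
    - {"gripper": 0.42,"linear": [0,0,0.0008],"dr": [0,0,0]}
    - {"gripper": 0.42,"linear": [0,0,0.0008],"dr": [0,0,0]}
    - {"gripper": 0.42,"linear": [0,0,0.0008],"dr": [0,0,0]}
    - {"gripper": 0.42,"linear": [0,0,0.0008],"dr": [0,0,0]}
    - {"gripper": 0.42,"linear": [0,0,0.0008],"dr": [0,0,0]}
    - {"gripper": 0.42,"linear": [0,0,0.0008],"dr": [0,0,0]}
    - {"gripper": 0.42,"linear": [0,0,0.0008],"dr": [0,0,0]}
    - {"gripper": 0.42,"linear": [0,0,0.0008],"dr": [0,0,0]}
    - {"gripper": 0.42,"linear": [0,0,0.0008],"dr": [0,0,0]}
    - {"gripper": 0.42,"linear": [0,0,0.0008],"dr": [0,0,0]}
    - {"gripper": 0.42,"linear": [0,0,0.0008],"dr": [0,0,0]}
    - {"gripper": 0.42,"linear": [0,0,0.0008],"dr": [0,0,0]}
    - {"gripper": 0.42,"linear": [0,0,0.0008],"dr": [0,0,0]}
    - {"gripper": 0.42,"linear": [0,0,0.0008],"dr": [0,0,0]}
    - {"gripper": 0.42,"linear": [0,0,0.0008],"dr": [0,0,0]}

```text
time_s: 9.73
tcp_pos: [545.5, 72.9, 110.2]
tool_rot: [3.132, 0.209, 0.02]
force: [-5.8, 0.2, 13.4]
width: 49.5
```

```bash
cat >> h.py <<'E'
def lid():
    # chest frame in world; project lid front corners for angles
    y=np.radians(7.5); X=np.array([np.cos(y),np.sin(y),0]);Y=np.array([-np.sin(y),np.cos(y),0]);O=np.array([545,73.2,0])
    for t in ("side","wrist"):
        for q in landmark_of(t,"lid_front")[:1]:
            w=c2w(t,q['location'])-O; print(t,'lid_front chest frame',(w@X).round(1),(w@Y).round(1),w[2].round(1),round(q['p'],2))
E
python3 -c "
from h import *
cv2.imwrite('pics/s8.png',cv2.resize(get_image('side')[120:300,180:400,::-1],None,fx=3.3,fy=3.3,interpolation=2))
cv2.imwrite('pics/w8.png',get_image('wrist')[:,:,::-1])
delta([545,73.2,109],7.5); lid()"
```

```text
t 9.8333 tcp [545.5  72.9 110.1] w 49.6 F [-6.15 -0.3  13.12] tool y [ 0.1327 -0.9911  0.0037]
lin [-0.5 -0.3  1.1] dr [ 0.21 -0.71  0.13]
side lid_front chest frame 53.3 1.0 162.1 0.83
wrist lid_front chest frame 56.9 0.3 162.6 0.84
```

View pics/s8.png

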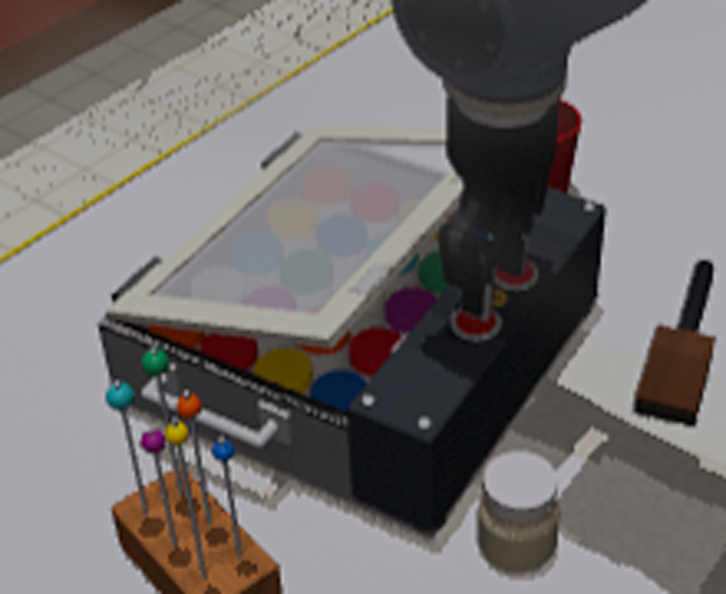

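View pics/w8.png

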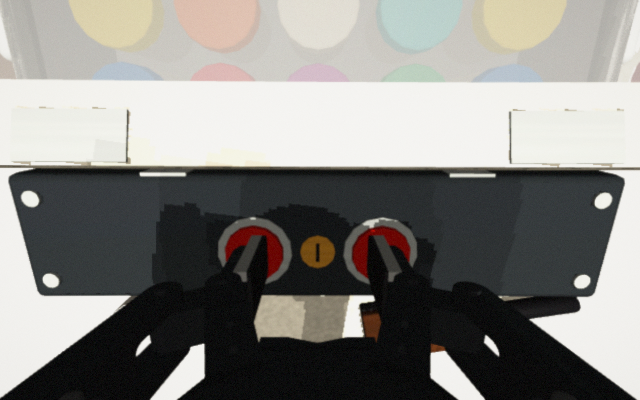

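The lid front now measures 162 mm, which is at the stop. I'll hold a bit longer and check that it no longer moves.

Request:
apply_moves:
  steps:
    - {"gripper": 0.42,"linear": [0,0,0.0008],"dr": [0,0,0]}
    - {"gripper": 0.42,"linear": [0,0,0.0008],"dr": [0,0,0]}
    - {"gripper": 0.42,"linear": [0,0,0.0008],"dr": [0,0,0]}
    - {"gripper": 0.42,"linear": [0,0,0.0008],"dr": [0,0,0]}
    - {"gripper": 0.42,"linear": [0,0,0.0008],"dr": [0,0,0]}
    - {"gripper": 0.42,"linear": [0,0,0.0008],"dr": [0,0,0]}
    - {"gripper": 0.42,"linear": [0,0,0.0008],"dr": [0,0,0]}
    - {"gripper": 0.42,"linear": [0,0,0.0008],"dr": [0,0,0]}
    - {"gripper": 0.42,"linear": [0,0,0.0008],"dr": [0,0,0]}
    - {"gripper": 0.42,"linear": [0,0,0.0008],"dr": [0,0,0]}
    - {"gripper": 0.42,"linear": [0,0,0.0008],"dr": [0,0,0]}
    - {"gripper": 0.42,"linear": [0,0,0.0008],"dr": [0,0,0]}
    - {"gripper": 0.42,"linear": [0,0,0.0008],"dr": [0,0,0]}
    - {"gripper": 0.42,"linear": [0,0,0.0008],"dr": [0,0,0]}
    - {"gripper": 0.42,"linear": [0,0,0.0008],"dr": [0,0,0]}
    - {"gripper": 0.42,"linear": [0,0,0.0008],"dr": [0,0,0]}

```text
time_s: 11.27
tcp_pos: [545.5, 72.9, 110.1]
tool_rot: [3.131, 0.209, 0.022]
force: [-5.3, 0.1, 12.8]
width: 49.6
```

```bash
python3 -c "
from h import *
a=cv2.resize(get_image('side')[120:300,180:400,::-1],None,fx=3.3,fy=3.3,interpolation=2);cv2.imwrite('pics/s9.png',a)
d=np.abs(a.astype(int)-cv2.imread('pics/s8.png').astype(int)).max(2);print('lid diff',d[120:350,100:450].mean(), 'ref (still)',d[400:,500:].mean())
get_image('wrist');delta([545,73.2,109],7.5); lid()"
```

```text
lid diff 0.7723105590062112 ref (still) 1.0797372502508895
t 11.3667 tcp [545.5  72.9 110.2] w 49.4 F [-4.97 -0.59 12.33] tool y [ 0.1327 -0.9911  0.0041]
lin [-0.5 -0.3  1.2] dr [ 0.23 -0.81  0.13]
side lid_front chest frame 53.9 1.9 162.9 0.82
wrist lid_front chest frame 55.2 1.9 166.0 0.92
```

The lid is stationary. I'll release straight up, then back toward the robot.

Request:
apply_moves:
  steps:
    - {"gripper": 0.42,"linear": [0,0,-0.006],"dr": [0,0,0]}
    - {"gripper": 0.42,"linear": [0,0,-0.012],"dr": [0,0,0]}
    - {"gripper": 0.42,"linear": [-0.003,0,-0.02],"dr": [0,0,0]}
    - {"gripper": 0.42,"linear": [-0.01,0,-0.03],"dr": [0,0,0]}
    - {"gripper": 0.42,"linear": [-0.02,0,-0.03],"dr": [0,0,0]}
    - {"gripper": 0.42,"linear": [-0.02,0,-0.03],"dr": [0,0,0]}
    - {"gripper": 0.42,"linear": [-0.02,0,-0.03],"dr": [0,0,0]}
    - {"gripper": 0.42,"linear": [-0.02,0,-0.02],"dr": [0,0,0]}
    - {"gripper": 0.42,"linear": [0,0,0],"dr": [0,0,0]}
    - {"gripper": 0.42,"linear": [0,0,0],"dr": [0,0,0]}
    - {"gripper": 0.42,"linear": [0,0,0],"dr": [0,0,0]}

```text
time_s: 12.38
tcp_pos: [446.8, 60.5, 297.8]
tool_rot: [3.131, 0.209, 0.028]
force: [-1.0, -0.6, 0.5]
width: 49.6
```

```bash
python3 -c "
from h import *
cv2.imwrite('pics/s10.png',cv2.resize(get_image('side')[120:300,180:400,::-1],None,fx=3.3,fy=3.3,interpolation=2))
keys('pics/w10.png',119);delta([545,73.2,109],7.5); lid()
for t in ('tin_cup_mid','jar_mid','paddle_mid','mandrel_block_mid'):
    for q in landmark_of('side',t)[:2]: print(t,round(q['p'],2),c2w('side',q['location']).round(1))
"
```

```text
cam drift [ 0.12  0.01 -0.56]
[271  63  29  32 713] [284.7  78.6] [540.  104.9 119. ]
[336  64  29  31 709] [349.6  79. ] [548.2  41.7 119. ]
mid [544.1  73.3 119. ] 63.7 7.4
t 12.4833 tcp [446.8  60.5 296.9] w 49.2 F [-0.02  0.76  1.02] tool y [ 0.1327 -0.9911  0.0043]
lin [ 96.   -0.3 189.4] dr [ 0.25 -0.89  0.13]
side lid_front chest frame 51.0 0.3 161.5 0.66
wrist lid_front chest frame 56.2 -2.2 162.8 0.77
tin_cup_mid 0.68 [ 671.  -181.9   40.2]
jar_mid 0.6 [449.4 182.8  34.7]
paddle_mid 0.89 [450.7 -80.1   8.1]
mandrel_block_mid 0.59 [616.5 338.6  22.4]
```

View pics/s10.png

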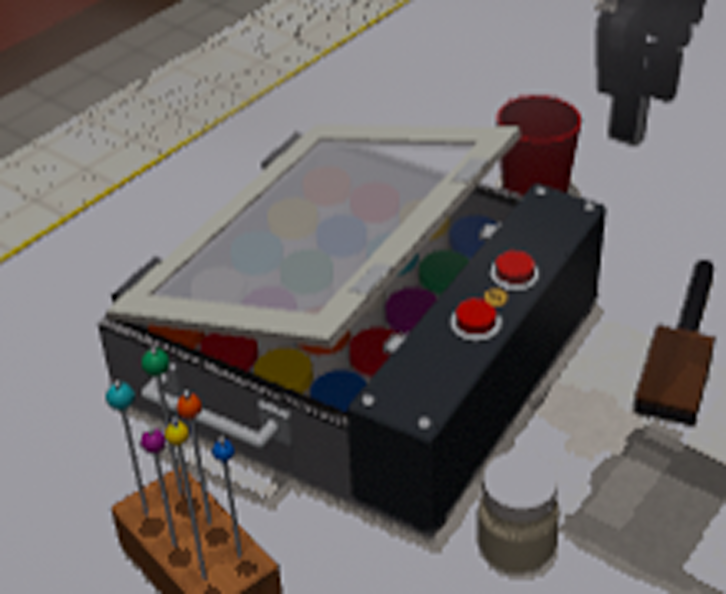

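View pics/w10.png

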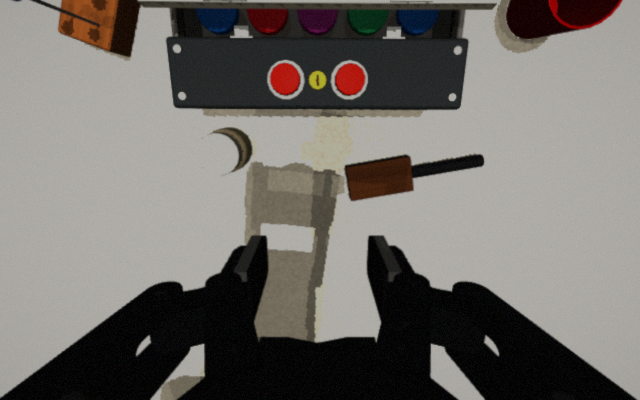

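The lid stands open, both keys are back out with the bolts visible again (bezels at (476,318) and (515,269) in the enlarged side view), and the bystanders haven't moved. Handing in.

```bash
python3 -c "
from h import *
print(close_job())"
```

```text
the job is handed in; nothing more can be done
None
```

The chest is open: the lid stands at its stop and both red keys have sprung back out. I handed the job in at about 12.6 s of the 35 s allowed; no verdict was reported.

**What I did:** I located the keys with the top, side and wrist cameras; they came out 63.7–63.9 mm apart against the stated 64. With the jaws set to about 49.5 mm, one fingertip pressed each key down with about 13 N in all. I held both until the lid reached its stop and stopped moving, then let go straight up and backed away.

**Last checks:**
- **Lid:** the front edge read about 162 mm above the bench from both cameras (160 expected).
- **Keys:** both looked fully out in the pictures, but I had no direct reading of their travel.
- **Bystanders:** the cup, jar, paddle and mandrel block were each within about 6 mm of where the side camera first saw them. That is roughly the accuracy of the detection.
- **Robot:** it was clear of everything, with wrist force back to about zero.

**Disagreements:**
- The cameras differed by up to about 5 mm on the midpoint between the keys. I used a value close to the wrist camera's, and both keys went in.
- While holding there was a steady sideways force of about 5 N, which I took to be friction on the keys. The pictures showed no contact with the lid.
- One wrist reading of the lid height during the hold was 166 mm.

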